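# Seat a spindle against the sprung plunger of a checking fixture and hold it

## Task

Take the steel spindle with the brass collar out of the wooden rack, lay it in the two V-blocks of the green checking fixture with its thin nose towards the sprung plunger and not yet pressing it, then slide it along the V-blocks against the spring until the brass collar bears on the yellow stop. Finish holding it there, still in your grip, with the collar firmly on the stop (the spring throws it back if you let go). It is a finished part, so be gentle: pinch it with no more than 40 N and never bear on the stop with more than 35 N; leave the black-collared spindle and everything else on the bench alone.

Things in the scene. Friction and masses are not known exactly. Their poses are not given: they have to be found in the camera images.
- spindle: The part: bright steel spindle, 0.3 to 0.5 kg, lying level in one of the rack's two places. Origin on its axis at mid-barrel, x axis along it to the nose, any turn about x. Barrel 22 mm diameter, x -85 to 85 mm; brass collar 36 mm diameter, x 85 to 97 mm; thin nose 12 mm diameter, x 97 to 121 mm. Centre of mass about 17 mm ahead of the origin.
- spindle_nose (a point): Tip of the spindle's nose, on its axis, 121 mm ahead of the spindle's origin.
- reject: A bystander: a spindle of the same shape and size with a black collar, in the other place of the rack. Leave it there.
- rack: Wooden rack, fixed, base 170 x 170 x 8 mm. Origin under its centre, x along the spindles (noses to +x), z up. V-notched rails 10 mm thick at x = -55 and 55 mm (100 mm free between them for the fingers) hold the spindles at y = -40 and 40 mm, axes 46 mm above the bench, origins within 8 mm of x = 0.
- fixture: Fixed; green base 280 x 90 x 12 mm. Origin on its underside, midway between the V-blocks; x along them to the stop and plunger, z up. Steel V-blocks 8 mm thick, 50 mm wide at x = -55 and 55 mm, 102 mm free between, tops level with the spindle axis. Grey spring housing 78 mm high at x = 135 to 180 mm. Spindle origin at x -26 to -12 mm: collar past the front V-block, nose still clear of the plunger.
- seat (a point): Point on the V-blocks' axis midway between them, 52 mm above the bench, axes as the fixture's: the spindle's origin lies here (within about 1 mm) when it lies in the V-blocks with its collar on the stop.
- stop: The hard stop: two yellow uprights 70 mm high on the fixture, one each side of the nose with a 20 mm gap open at the top between them; their front faces are 97 mm ahead of the seat point. Origin same as the fixture's.
- plunger (a joint): Travel of the sprung plunger, m: 0 out, about 0.012 with the collar on the stop (0.014 at most). It pushes back with 4 N at 0 and about 9 N at 0.012; friction in the V-blocks adds a few N, more if the spindle is pressed down into them. A red end on its rod comes out of the back of the housing as it goes in.
- plunger_face (a point): Centre of the plunger's steel face (18 mm diameter), which meets the nose: on the V-blocks' axis, 109 mm ahead of the seat point when the plunger is out; moves with the plunger.
- nut: Bystander: dark hexagon nut, 40 mm across, 20 mm high. Origin under its centre.
- ring_gauge: Bystander: steel ring 50 mm outside diameter, 16 mm high. Origin under its centre.
- tape: Bystander: black tape measure with a red and grey disc, 65 x 60 x 32 mm. Origin under its centre.
- caliper: Bystander: caliper lying flat, 220 mm long. Origin under the middle of its beam.
- plug: Bystander: steel plug gauge standing upright, 44 mm diameter foot, 85 mm high. Origin under its centre.

How it is judged (in metres and radians):
On the way, in this order (a step that is already met when the one before it is completed fails the run):
1. the brass-collared spindle is lifted clear of the rack (z of spindle in the frame of rack above 0.07 m and contact force between the fingers and spindle above 1 N), for 0.1 s.
2. it lies in the V-blocks, nose towards the plunger, plunger still out (y of spindle in the frame of seat between -0.003 and 0.003 m and z of spindle in the frame of seat between -0.003 and 0.003 m and angle between the x axis of spindle and the x axis of fixture, either way round below 0.05 rad and x of spindle_nose in the frame of seat above 0.05 m and value of joint plunger below 0.003 m), for 0.1 s.
At the end, for the whole second after the job is handed in: The spindle lies in the V-blocks (origin within 3 mm sideways and in height of the seat point, within 3 degrees of their axis), at the stop (within 2 mm), the plunger pressed in by at least 10.5 mm, the collar bearing on the stop with more than 1.5 N, at rest and still held by the fingers (y of spindle in the frame of seat between -0.003 and 0.003 m and z of spindle in the frame of seat between -0.003 and 0.003 m and angle between the x axis of spindle and the x axis of fixture, either way round below 0.05 rad and x of spindle_nose in the frame of seat above 0.05 m and x of spindle in the frame of seat between -0.002 and 0.003 m and value of joint plunger above 0.0105 m and contact force between spindle and stop above 1.5 N and contact force between the fingers and spindle above 2 N and linear speed of spindle below 0.01 m/s); the arm keeps its last pose, push and grip.
It fails at once if the spindle pinched with more than 40 N (contact force between the fingers and spindle above 80 N).
It fails at once if the stop loaded with more than 35 N (contact force between spindle and stop above 35 N).
It fails at once if the black-collared spindle or another bystander moved more than 15 mm (distance of any of reject, nut, ring_gauge, tape, caliper, plug from where it was at the start of the episode above 0.015 m).
It also fails if it takes over 64 s, if anything falls off the work surface, if the arm or the gripper's body presses on something with over 40 N, if the wrist force passes 120 N, or if a joint passes its speed limit or range.

## Robot

A 6-joint arm with a two-finger parallel gripper is mounted at the origin on the work surface. World frame = base frame: x ahead of the robot, y to its left, z up, the work surface at z = 0. Lengths are in mm, angles in rad, forces in N, time in s.
With the tool pointing down it reaches from about 375 to 975 mm from the base axis. Payload 3.8 kg.
Tool frame: the origin (TCP) lies on the centre line of the jaws, within the pads' length; the fingertips stand 8 mm ahead of it and the grasp point (between the pads) lies 11 mm behind it; z points along the fingers, y is the line along which they close (so a half turn about z gives the same grasp; the last joint's range is limited). The gripper opens to 88 mm and grips with 3 to 60 N. Pads are 18 mm wide; open, the fingers measure 123 mm over their backs; the gripper's body (75 mm by 187 mm) begins 45 mm behind the grasp point.
Start: joints at [1.174, 0.264, 1.604, -0, 1.274, -0.037], TCP at [237.656, 631.773, 246.706] pointing down, gripper open.
Joint ranges: [-2.63, 2.63], [-0.94, 2.18], [0.31, 2.57], [-1.31, 4.45], [0, 2.66], [-2.55, 2.55]. Speed limits (rad/s): [2.57, 2.57, 3.14, 3.14, 3.14, 3.14].

## Interface

Orientations are given as a rotation vector (axis times angle).
In Python, from plant import robot, eyes, spotter gives the robot as it stands.
- The arm moves only by the tool step_arm, never from a script. Its argument "deltas" is a list that holds one entry, the list of rows, each a list of 5 numbers: the shift along the tool's x, y, z in mm, then the turn about the tool's z in degrees, then the opening, from 0 (shut) to 1 (fully open). A call has 1 to 10 rows; each row is the pose to reach, as a shift and turn from the pose commanded when the call began, along the tool's axes at that moment; what a row does not reach only later rows make up. A row lasts 1/10 s, in which the tool goes at most 50 mm and 8.59 degrees, less where a joint would pass 70% of its speed; a pose out of reach is approached as far as the arm can. A call with a gripper value outside its range is refused whole. The fingers move at their own pace and stop on an object; "force" is the grip in N (left out, the last holds). Time passes only in rows, so rows that repeat a pose let the fingers close. It gives the time, the measured TCP pose, the force, the opening and the grip force at its end, in the units of the state.
- robot.get_obs(): the state, without advancing time (a new reading comes with each control period).
- eyes.capture(name): name is "scene" or "top"; returns a dict with "pixels" (400x640x3 uint8, red, green, blue), "depth" (400x640 float32, mm along the optical axis (not along the pixel's ray), 0 where there is no reading), "fx", "fy", "cx", "cy" (pixels), "extrinsics" (4x4, takes a point from camera to world coordinates). Camera axes: x right, y up, looking along -z (the intrinsics and any distortion apply to the point x, -y, -z); pixel columns grow to the right and rows downward; lengths in mm; the calibration is good to about 2 mm. A picture is of the moment at which its call begins.
- robot.hand_in(): hands the job in; it is judged then, once.
Trained networks look in a picture, given as the dict that the camera call returned (one of the last four; its "shot" number tells which), for a name from the list of things; names that differ only in an ending like _2 or _b are one class to them, and where a whole thing is asked for, a point or a joint stands for the part that bears it (a point fixed in the world has none). Each returns a list of dicts, best first, with "conf" (0 to 1); they miss things now and then, are a little off and sometimes report something else, mostly with a low value. They report only what shows in the picture. A call takes as long as a camera call.
- spotter.look_for(picture, thing): "bbox" ([centre column, centre row, width, height] in pixels, round what is visible of it).
The state is a dict: "time": time; "joint_positions": joint angles; "qvel": joint speeds; "tau": joint torques, N m; "tcp_pos": TCP position; "tcp_rot": TCP orientation; "ft_force": force on the tool from outside, world axes, zero at the start; "torque": the same for the moment, N m; "finger_gap": opening from 0.0 (shut) to 1.0 (fully open); "grasp_force": force on a finger pad.
Only numpy, scipy, OpenCV 4.12 (cv2) and the standard library are available. Lean on these libraries where they do the work, as an engineer would, in place of code of your own. Each camera call takes 0.05 s, during which the arm holds its last target. There are 200 camera calls.

## Working session

There is one attempt and no reset: what is moved stays moved. The work goes in short steps, Python scripts to look and compute and a tool call to move; the robot and the scene stay as the last step left them, time stands still between calls to the robot, and variables do not carry over. Pictures are saved under pics/ and viewed, at most 10 in all, crops included, and the job is handed in when it is done.

Besides the shell and the picture viewer there is one more tool, called after "Request:" in YAML: its name, and indented under it one key for each argument. step_arm: Moves the arm, as the interface text tells. Its arguments: {"type":"object","properties":{"deltas":{"type":"array"},"force":{"type":"number"}},"required":["deltas"]}

```bash
mkdir -p pics; cat > h.py <<'E'
import numpy as np, cv2
from plant import robot, eyes, spotter
def cloud(p):
    d=p["depth"]; v,u=np.indices(d.shape)
    X=np.stack([(u-p["cx"])/p["fx"]*d,-(v-p["cy"])/p["fy"]*d,-d],-1)
    E=np.array(p["extrinsics"]); W=X@E[:3,:3].T+E[:3,3]; W[d==0]=np.nan
    return W
E
python3 - <<'E'
from h import *
for n in("scene","top"):
    p=eyes.capture(n); cv2.imwrite(f"pics/{n}0.png",p["pixels"][...,::-1])
    np.savez(f"{n}0.npz",W=cloud(p),px=p["pixels"])
    print(n,[k for k in p],p["fx"],p["cx"],p["cy"],np.round(p["extrinsics"],3).tolist())
    W=cloud(p)
    for t in["spindle","reject","rack","fixture","stop","plunger"]:
        for r in spotter.look_for(p,t)[:2]:
            b=r["bbox"]; print(t,round(r["conf"],2),np.round(b),np.round(W[int(b[1]),int(b[0])]))
print(robot.get_obs())
E
```

```text
scene ['pixels', 'depth', 'fx', 'fy', 'cx', 'cy', 'extrinsics', 'shot'] 487.10776279663236 320.59192411825836 197.17743241254476 [[0.58, -0.59, 0.562, 1337.897], [0.815, 0.403, -0.417, -559.678], [0.019, 0.699, 0.715, 1001.756], [0.0, 0.0, 0.0, 1.0]]
spindle 0.95 [235. 222.  51.  46.] [ 541. -241.   57.]
spindle 0.56 [417. 143.  16.  26.] [561. 380.  44.]
reject 0.6 [259. 206.  52.  46.] [ 520. -161.   50.]
rack 0.6 [244. 222.  84.  60.] [ 513. -204.    8.]
rack 0.52 [286. 175.  10.  12.] [433. -17.  18.]
fixture 0.43 [388. 180.  95.  69.] [614. 224.  11.]
stop 0.52 [399. 179.  13.  18.] [657. 222.  50.]
plunger 0.57 [412. 186.  23.  13.] [711. 213.  74.]
plunger 0.35 [408. 119.  20.  22.] [441. 455.  31.]
top ['pixels', 'depth', 'fx', 'fy', 'cx', 'cy', 'extrinsics', 'shot'] 436.13951698338076 324.1932988905356 210.53517442094676 [[-0.001, 0.996, -0.09, 488.143], [-1.0, -0.002, -0.003, -21.555], [-0.003, 0.09, 0.996, 1256.175], [0.0, 0.0, 0.0, 1.0]]
spindle 0.85 [403. 236.  17.  74.] [ 525. -235.   57.]
reject 0.72 [375. 244.  14.  70.] [ 506. -158.   57.]
rack 0.74 [152. 274.  34.  
[... 153 characters left out ...]
9.] [672. 242.  10.]
{'time': 0.7, 'joint_positions': array([ 1.17407000e+00,  2.63867425e-01,  1.60395180e+00,  4.71866912e-06,
        1.27368723e+00, -3.69106909e-02]), 'qvel': array([ 0.00098929, -0.00113275, -0.00075061, -0.00016756,  0.00028018,
       -0.0002506 ]), 'tau': array([ 5.23333511e-04, -5.01852429e+01, -3.57148969e+01,  7.28267385e-02,
        1.82639033e-02, -1.10778416e-05]), 'tcp_pos': array([237.68478314, 631.79315856, 246.7537718 ]), 'tcp_rot': array([5.62152679e-01, 3.09087365e+00, 1.33757916e-04]), 'ft_force': array([ 0.3507043 ,  0.34718577, -0.09968981]), 'torque': array([-0.05362192, -0.03634511,  0.0198817 ]), 'grasp_force': 0.0, 'finger_gap': 0.9999362596832609}
```

```bash
python3 - <<'E'
import cv2,numpy as np
t=cv2.imread("pics/top0.png"); s=cv2.imread("pics/scene0.png")
a=cv2.resize(t[150:350,130:450],(800,500),interpolation=2); cv2.imwrite("pics/topc.png",a)
b=cv2.resize(s[90:290,180:500],(800,500),interpolation=2); cv2.imwrite("pics/scenec.png",b)
E
```

```text
(no output)
```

View pics/topc.png

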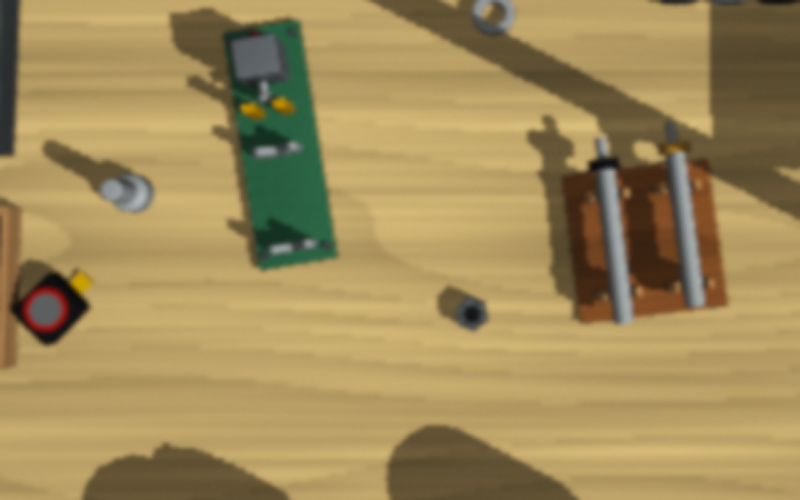

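View pics/scenec.png

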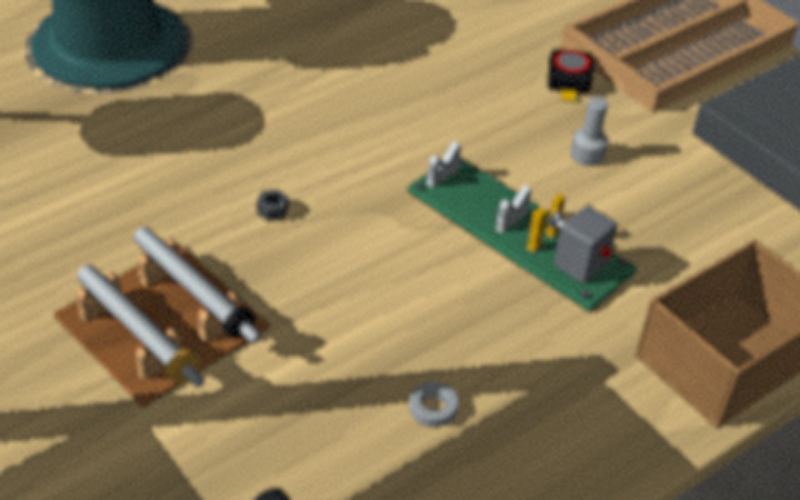

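The top picture shows the brass-collared spindle at about pixels (398,200)-(409,272) and the black one to its left. The fixture runs from (235,175) to (255,255), with the plunger and stop at its upper (+x) end. Next I fit the poses.

```bash
cat > fit.py <<'E'
from h import *
def spindle(W,px,box=((400,680),(-275,-190)),zr=(48,75)):
    m=(W[...,0]>box[0][0])&(W[...,0]<box[0][1])&(W[...,1]>box[1][0])&(W[...,1]<box[1][1])&(W[...,2]>zr[0])&(W[...,2]<zr[1])
    return W[m],px[m]
if __name__=="__main__":
  for n in("scene","top"):
    f=np.load(n+"0.npz"); W,px=f["W"],f["px"].astype(int)
    P,c=spindle(W,px)
    # barrel axis in xy from high points
    for it in range(3):
        vx,vy,x0,y0=cv2.fitLine(P[:,:2].astype(np.float32),cv2.DIST_HUBER,0,.01,.01).ravel()
        if vx<0: vx,vy=-vx,-vy
        off=(P[:,1]-y0)*vx-(P[:,0]-x0)*vy; k=abs(off)<13; P,c=P[k],c[k]
    s=(P[:,0]-x0)*vx+(P[:,1]-y0)*vy
    br=(c[:,0]-c[:,2]>60)
    print(n,"spindle dir",np.degrees(np.arctan2(vy,vx)),"pt",x0,y0,"s",np.percentile(s,[0,1,99,100]),"zmax",np.percentile(P[:,2],[50,95]), "brass s",np.percentile(s[br],[0,50,100]) if br.any() else 0,len(P))
    tail=np.array([x0,y0])+s.min()*np.array([vx,vy]); print("  origin from tail",tail+85*np.array([vx,vy]))
    # fixture
    g=(px[...,1]-px[...,0]>15)&(px[...,1]-px[...,2]>0)&(abs(W[...,2]-12)<8)&(W[...,1]>100)&(W[...,0]>350)
    lab=cv2.connectedComponentsWithStats(cv2.dilate(g.astype(np.uint8),np.ones((3,3))))
    i=1+np.argmax(lab[2][1:,4]); m=g&(lab[1]==i)
    r=cv2.minAreaRect(W[m][:,:2].astype(np.float32)); print(n,"green",r,m.sum(),"z",np.median(W[m][:,2]))
    y=(px[...,0]-px[...,2]>80)&(px[...,1]-px[...,2]>50)&(W[...,2]>35)&(W[...,2]<80)&(W[...,1]>120)&(W[...,1]<320)&(W[...,0]>500)
    print(n,"yellow",np.nanmean(W[y],0),y.sum(), np.ptp(W[y],axis=0))
    # local frame heights
    (cx,cy),_,_=r; b=cv2.boxPoints(r); e=[b[1]-b[0],b[2]-b[1]]; e=max(e,key=np.linalg.norm); e=e/np.linalg.norm(e); e*=np.sign(e[0])
    print("  yaw",np.degrees(np.arctan2(e[1],e[0])))
    d=W[...,:2]-[cx,cy]; lx=d@e; ly=d@[-e[1],e[0]]
    for nm,a,bb,z0,z1 in(("V1",-75,-35,30,60),("V2",35,70,30,60),("hous",120,195,70,90),("stop",85,125,50,85)):
        k=(lx>a)&(lx<bb)&(abs(ly)<50)&(W[...,2]>z0)&(W[...,2]<z1)
        print("  ",nm,k.sum(),"x",np.percentile(lx[k],[2,50,98]).round(1),"y",np.percentile(ly[k],[2,50,98]).round(1),"z",np.percentile(W[...,2][k],[50,98]).round(1))
E
python3 fit.py
```

```text
scene spindle dir 6.7551565 pt 534.65875 -237.12059 s [-107.33997475 -104.81677376   98.46807218  101.90913464] zmax [54.96771423 62.10936466] brass s [65.64963812 71.27297471 78.11297467] 485
  origin from tail [ 512.47386795 -239.74836912]
scene green ((614.7659912109375, 219.45233154296875), (279.5045166015625, 95.37903594970703), 9.505212783813477) 1343 z 12.019514155848583
scene yellow [651.85651751 218.95928282  60.54586135] 77 [17.36271279 52.6814718  38.75512069]
  yaw 9.505215Traceback (most recent call last):
  File "fit.py", line 31, in <module>
    print("  ",nm,k.sum(),"x",np.percentile(lx[k],[2,50,98]).round(1),"y",np.percentile(ly[k],[2,50,98]).round(1),"z",np.percentile(W[...,2][k],[50,98]).round(1))
                              ~~~~~~~~~~~~~^^^^^^^^^^^^^^^^^
    return _quantile_unchecked(
        a, q, axis, out, overwrite_input, method, keepdims, weights)
    return _ureduce(a,
                    func=_quantile_ureduce_func,
    ...<5 lines>...
                    overwrite_input=overwrite_input,
                    method=method)
    r = func(a, **kwargs)
    result = _quantile(arr,
                       quantiles=q,
    ...<2 lines>...
                       out=out,
                       weights=wgt)
    slices_having_nans = np.isnan(arr[-1, ...])
                                  ~~~^^^^^^^^^
IndexError: index -1 is out of bounds for axis 0 with size 0
```

```bash
python3 - <<'E'
s=open('fit.py').read()
s=s.replace('(("V1",-75,-35,30,60),("V2",35,70,30,60),("hous",120,195,70,90),("stop",85,125,50,85))','(("V1",-140,-70,38,60),("V2",-20,30,38,54),("hous",75,145,74,90),("stop",20,75,60,80))').replace('print("  ",nm','k.sum()>3 and print("  ",nm')
open('fit.py','w').write(s)
E
python3 fit.py
```

```text
scene spindle dir 6.7551565 pt 534.65875 -237.12059 s [-107.33997475 -104.81677376   98.46807218  101.90913464] zmax [54.96771423 62.10936466] brass s [65.64963812 71.27297471 78.11297467] 485
  origin from tail [ 512.47386795 -239.74836912]
scene green ((614.7659912109375, 219.45233154296875), (279.5045166015625, 95.37903594970703), 9.505212783813477) 1343 z 12.019514155848583
scene yellow [651.85651751 218.95928282  60.54586135] 77 [17.36271279 52.6814718  38.75512069]
  yaw 9.505215
   V1 56 x [-126.2 -118.8 -114.8] y [-27.6  -0.9  21.8] z [46. 54.]
   V2 55 x [-15.6 -10.   -6.7] y [-24.3   6.8  24.6] z [45.  53.7]
   hous 180 x [ 75.6  95.  113. ] y [-25.2  -1.9  23.6] z [78.2 82.5]
   stop 81 x [31.3 40.6 74.5] y [-23.6  -5.6  26. ] z [69.6 79.6]
top spindle dir 6.5928893 pt 524.77246 -235.36601 s [-98.54409107 -97.28366128 102.18179168 106.93118315] zmax [55.06078622 60.86037363] brass s [72.10093518 76.54451173 80.26486907] 538
  origin from tail [ 511.31793438 -236.92106187]
top green ((610.509765625, 219.540283203125), (277.8494567871094, 89.26246643066406), 9.877094268798828) 2137 z 11.431558894025102
top yellow [645.65101478 223.91587346  62.45441752] 64 [16.25563325 48.01373591 41.11035615]
  yaw 9.877096
   V1 54 x [-123.9 -120.  -116.2] y [-25.4   1.2  22.5] z [48.  55.9]
   V2 53 x [-14.  -10.3  -6. ] y [-24.    2.9  24.6] z [45.5 53.4]
   hous 225 x [ 76.1  94.3 112.5] y [-24.6  -1.   22.1] z [77.3 82.1]
   stop 114 x [32.1 67.5 74.8] y [-24.3  -0.9  22.5] z [70. 79.]
```

Request:
step_arm:
  deltas:
    - [[-576, -710, 0, -27.2, 0.65], [-576, -710, 0, -27.2, 0.65], [-576, -710, 0, -27.2, 0.65], [-576, -710, 0, -27.2, 0.65], [-576, -710, 0, -27.2, 0.65], [-576, -710, 0, -27.2, 0.65], [-576, -710, 0, -27.2, 0.65], [-576, -710, 0, -27.2, 0.65], [-576, -710, 0, -27.2, 0.65], [-576, -710, 0, -27.2, 0.65]]
  force: 20

```text
time: 1.7
tcp_pos: [396.0, 155.6, 247.2]
tcp_rot: [-0.181, 3.135, 0.001]
ft_force: [-0.5, -0.3, 0.2]
finger_gap: 0.647
grasp_force: 0.0
```

```bash
cat > go.py <<'E'
# usage: go.py x y z yawY(deg of tool y) : shift in present tool axes
import sys
from h import *
from scipy.spatial.transform import Rotation as R
o=robot.get_obs(); r=R.from_rotvec(o["tcp_rot"]).as_matrix()
t=np.array([float(a) for a in sys.argv[1:4]])
print("shift",np.round(r.T@(t-o["tcp_pos"]),1),"turn",round(np.degrees(np.arctan2(r[1,1],r[0,1]))-float(sys.argv[4]),2),"at",np.round(o["tcp_pos"],1),"j",np.round(o["joint_positions"],2),"ft",np.round(o["ft_force"],1),"grip",o["grasp_force"],o["finger_gap"],"t",o["time"])
E
python3 go.py 527 -236 150 96.65
```

```text
shift [ -84.8 -404.1   97.2] turn -0.03 at [396.  155.6 247.2] j [ 0.32 -0.23  2.1  -0.    1.26 -1.37] ft [-0.5 -0.3  0.2] grip 0.0 0.6473197242143448 t 1.7
```

Request:
step_arm:
  deltas:
    - [[-85, -404, 97, 0, 0.65], [-85, -404, 97, 0, 0.65], [-85, -404, 97, 0, 0.65], [-85, -404, 97, 0, 0.65], [-85, -404, 97, 0, 0.65], [-85, -404, 97, 0, 0.65], [-85, -404, 97, 0, 0.65], [-85, -404, 97, 0, 0.65], [-85, -404, 97, 0, 0.65], [-85, -404, 97, 0, 0.65]]

```text
time: 2.7
tcp_pos: [526.8, -237.0, 148.7]
tcp_rot: [0.175, -3.136, 0.0]
ft_force: [-0.3, 0.9, 0.2]
finger_gap: 0.651
grasp_force: 0.0
```

```bash
python3 go.py 527 -236 35 96.65;python3 - <<'E'
from h import *
p=eyes.capture("scene"); s=p["pixels"][...,::-1]
cv2.imwrite("pics/s1.png",cv2.resize(s[130:280,160:360],(800,600),interpolation=2))
E
```

```text
shift [ -0.4   1.  113.7] turn -0.27 at [ 526.8 -237.   148.7] j [-0.47  0.16  1.91 -0.    1.06 -2.15] ft [-0.3  0.9  0.2] grip 0.0 0.6514974590476069 t 2.7
```

View pics/s1.png

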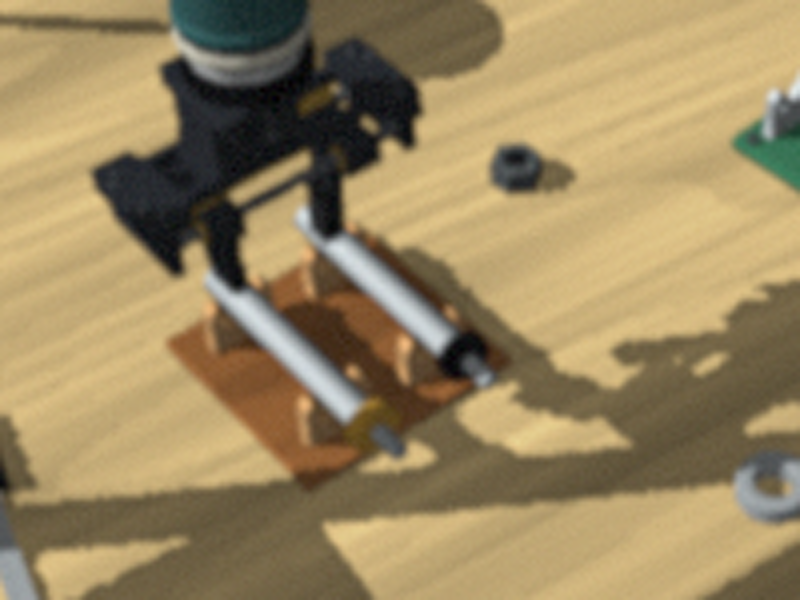

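The picture shows the fingers above the rack, straddling the brass-collared spindle, whose collar is at crop pixel (375,420). I'll descend.

Request:
step_arm:
  deltas:
    - [[0, 1, 35, 0, 0.65], [0, 1, 70, 0, 0.65], [0, 1, 95, 0, 0.65], [0, 1, 108, 0, 0.65], [0, 1, 113, 0, 0.65], [0, 1, 113, 0, 0.65], [0, 1, 113, 0, 0.65]]

```text
time: 3.45
tcp_pos: [527.6, -233.3, 38.3]
tcp_rot: [-0.181, 3.134, -0.002]
ft_force: [-0.1, 0.3, 0.1]
finger_gap: 0.651
grasp_force: 0.0
```

```bash
python3 go.py 527 -236 35 96.65
```

```text
shift [ 0.9 -2.6  3.3] turn -0.04 at [ 527.6 -233.3   38.3] j [-0.46  0.29  1.99  0.    0.86 -2.15] ft [-0.1  0.3  0.1] grip 0.0 0.6506070712069388 t 3.45
```

Request:
step_arm:
  deltas:
    - [[1, -2.5, 3, 0, 0.65], [1, -2.5, 3, 0, 0.65], [1, -2.5, 3, 0, 0.5], [1, -2.5, 3, 0, 0.4], [1, -2.5, 3, 0, 0.3], [1, -2.5, 3, 0, 0.22], [1, -2.5, 3, 0, 0.15], [1, -2.5, 3, 0, 0.1], [1, -2.5, 3, 0, 0.1], [1, -2.5, 3, 0, 0.1]]
  force: 20

```text
time: 4.45
tcp_pos: [525.4, -233.8, 33.6]
tcp_rot: [0.179, -3.136, -0.005]
ft_force: [-0.7, 6.5, 3.6]
finger_gap: 0.232
grasp_force: 19.5
```

```bash
python3 go.py 527 -236 35 96.65
```

```text
shift [-1.3 -2.4 -1.4] turn -0.1 at [ 525.4 -233.8   33.6] j [-0.46  0.3   1.99  0.    0.85 -2.15] ft [-0.7  6.5  3.6] grip 19.510388430207968 0.23236547451463485 t 4.45
```

Request:
step_arm:
  deltas:
    - [[0, 2, 0, 0, 0.1], [0, 2, -5, 0, 0.1], [0, 2, -20, 0, 0.1], [0, 2, -45, 0, 0.1], [0, 2, -75, 0, 0.1], [0, 2, -105, 0, 0.1], [0, 2, -125, 0, 0.1], [0, 2, -130, 0, 0.1], [0, 2, -130, 0, 0.1], [0, 2, -130, 0, 0.1]]
  force: 30

```text
time: 5.45
tcp_pos: [524.5, -233.4, 162.5]
tcp_rot: [0.18, -3.135, -0.002]
ft_force: [0.2, -0.3, -4.3]
finger_gap: 0.228
grasp_force: 29.9
```

```bash
python3 go.py 542 207.5 163 99.7; python3 - <<'E'
from h import *
from scipy.spatial.transform import Rotation as R
o=robot.get_obs()
for n in("scene","top"):
    p=eyes.capture(n); s=p["pixels"]; W=cloud(p)
    np.savez(f"{n}1.npz",W=W,px=s)
    d=W-o["tcp_pos"]; r=R.from_rotvec(o["tcp_rot"]).as_matrix(); L=d@r
    k=(abs(L[...,1])<22)&(abs(L[...,2]+11)<22)&(L[...,0]<130-250*0)&(L[...,0]>-130)&(abs(L[...,0])>25)
    P=L[k]; c=s[k].astype(int); br=c[:,0]-c[:,2]>60
    print(n,k.sum(),"toolx",np.percentile(P[:,0],[0,1,99,100]).round(1),"brass",np.percentile(P[br,0],[5,50,95]).round(1) if br.any() else 0)
    b=abs(P[:,0])<80
    for ax in(1,2): print("  fit ax",ax,np.polyfit(P[b,0],P[b,ax],1).round(4))
    if n=="scene": cv2.imwrite("pics/s2.png",cv2.resize(s[90:290,160:420,::-1],(780,600),interpolation=2))
E
```

```text
shift [-6.79e+01  4.36e+02 -1.00e-01] turn -3.12 at [ 524.5 -233.4  162.5] j [-0.46  0.14  1.91 -0.    1.09 -2.15] ft [ 0.2 -0.3 -4.3] grip 29.938129596412182 0.2275866341140589 t 5.45
scene 319 toolx [-110.5 -109.3  -25.7  -25.3] brass [-85.7 -82.4 -75.3]
  fit ax 1 [ 0.0396 -3.0943]
  fit ax 2 [  0.0928 -16.1661]
top 387 toolx [-105.6 -104.2   98.5   99.4] brass [-90.8 -77.4 -72.7]
  fit ax 1 [-0.0276 -1.064 ]
  fit ax 2 [ 1.07000e-02 -2.11083e+01]
```

View pics/s2.png

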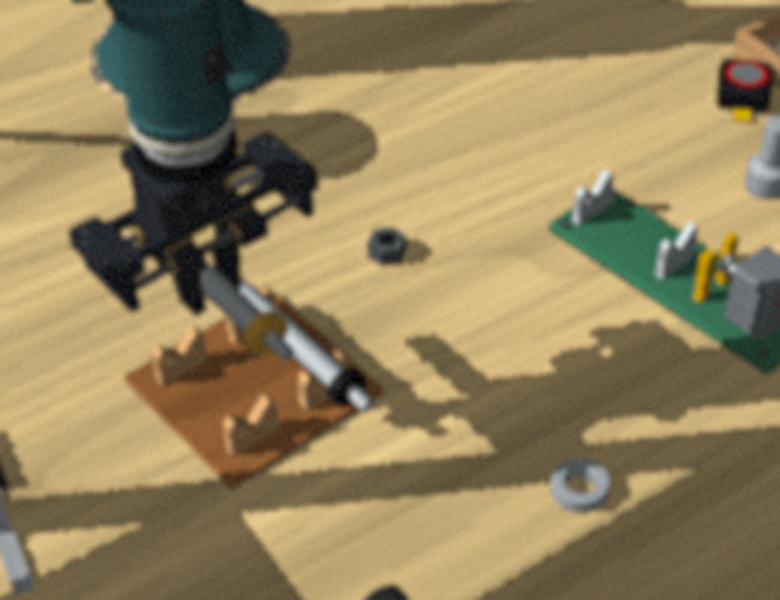

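Lifted clear and level; the reject spindle, collar at crop pixel (345,388), is still in place. Carrying it to above the fixture.

Request:
step_arm:
  deltas:
    - [[-68, 438, 0, -3.1, 0.1], [-68, 438, 0, -3.1, 0.1], [-68, 438, 0, -3.1, 0.1], [-68, 438, 0, -3.1, 0.1], [-68, 438, 0, -3.1, 0.1], [-68, 438, 0, -3.1, 0.1], [-68, 438, 0, -3.1, 0.1], [-68, 438, 0, -3.1, 0.1], [-68, 438, 0, -3.1, 0.1], [-68, 438, 0, -3.1, 0.1]]

```text
time: 6.55
tcp_pos: [542.0, 214.2, 162.4]
tcp_rot: [0.273, -3.128, -0.003]
ft_force: [-0.5, -0.7, -3.8]
finger_gap: 0.225
grasp_force: 29.9
```

Request:
step_arm:
  deltas:
    - [[0, 0, 0, 0, 0.1], [0, 0, 0, 0, 0.1], [0, 0, 25, 0, 0.1], [0, 0, 50, 0, 0.1], [0, 0, 65, 0, 0.1], [0, 0, 70, 0, 0.1], [0, 0, 70, 0, 0.1], [0, 0, 70, 0, 0.1], [0, 0, 70, 0, 0.1]]

```text
time: 7.45
tcp_pos: [544.0, 209.4, 95.2]
tcp_rot: [-0.265, 3.128, 0.001]
ft_force: [0.5, 0.5, -3.8]
finger_gap: 0.23
grasp_force: 29.9
```

```bash
python3 go.py 543.1 208.5 41 99.7; cat > meas.py <<'E'
import sys
from h import *
from scipy.spatial.transform import Rotation as R
tag=sys.argv[1]
o=robot.get_obs(); r=R.from_rotvec(o["tcp_rot"]).as_matrix(); T=o["tcp_pos"]
for n in("scene","top"):
    p=eyes.capture(n); s=p["pixels"]; W=cloud(p); np.savez(f"{n}{tag}.npz",W=W,px=s)
    L=(W-T)@r
    k=(abs(L[...,1])<15)&(L[...,2]<-11)&(L[...,2]>-26)&(abs(L[...,0])<120)&(abs(L[...,0])>28)
    P=L[k]; c=s[k].astype(int); br=c[:,0]-c[:,2]>60
    print(n,k.sum(),"toolx",np.percentile(P[:,0],[1,99]).round(1),"brass",np.median(P[br,0]).round(1))
    b=(P[:,0]>-65)&(P[:,0]<95)
    for ax in(1,2): print("  fit ax",ax,np.polyfit(P[b,0],P[b,ax],1).round(4))
    k=(abs(L[...,1])<40)&(W[...,2]>58)&(W[...,2]<85)&(L[...,0]<-80)&(L[...,0]>-160)
    y=k&(s[...,0].astype(int)-s[...,2]>70)&(s[...,1].astype(int)-s[...,2]>40); Y=L[y]
    if len(Y): print("  yellow x",np.percentile(Y[:,0],[2,50,98]).round(1),"y",np.percentile(Y[:,1],[2,98]).round(1),len(Y))
    k=(abs(L[...,1])<60)&(W[...,2]>74)&(W[...,2]<84)&(L[...,0]<-125)&(L[...,0]>-230); H=L[k]
    if len(H): print("  hous x",np.percentile(H[:,0],[2,98]).round(1),"y",np.percentile(H[:,1],[2,98]).round(1))
    g=(s[...,1].astype(int)-s[...,0]>15)&(abs(W[...,2]-12)<8)&(abs(L[...,1])<80)&(abs(L[...,0])<260)
    G=L[g]; rc=cv2.minAreaRect(G[:,:2].astype(np.float32)); print("  green",rc)
E
python3 meas.py 2; python3 - <<'E'
import cv2,numpy as np
a=np.load("top2.npz")["px"][130:270,190:330,::-1]; b=np.load("scene2.npz")["px"][100:240,320:460,::-1]
cv2.imwrite("pics/s3.png",np.hstack([cv2.resize(x,(400,400),interpolation=2) for x in(a,b)]))
E
```

```text
shift [ 1.2 -0.7 54.2] turn -0.03 at [544.  209.4  95.2] j [ 0.32  0.23  1.95 -0.    0.96 -1.41] ft [ 0.5  0.5 -3.8] grip 29.929324686527252 0.2304066438709281 t 7.45
scene 150 toolx [-108.6  -28.6] brass -77.2
  fit ax 1 [-0.008  -7.5492]
  fit ax 2 [-5.00000e-03 -1.94753e+01]
  yellow x [-113.  -107.9 -102.1] y [-25.7  22.9] 52
  hous x [-184.  -141.4] y [-26.4  21.8]
  green ((-70.52751159667969, -0.9798736572265625), (279.1080322265625, 97.14273834228516), 0.342719167470932)
top 160 toolx [-103.8   96.9] brass -74.9
  fit ax 1 [ 5.3000e-03 -9.4682e+00]
  fit ax 2 [-4.80000e-03 -1.93762e+01]
  yellow x [-108.9 -103.6  -99.2] y [-24.8 -11.7] 23
  hous x [-179.8 -137.8] y [-25.3  21.9]
  green ((-67.48139953613281, -1.8586959838867188), (88.47527313232422, 279.15850830078125), 89.53166198730469)
```

View pics/s3.png

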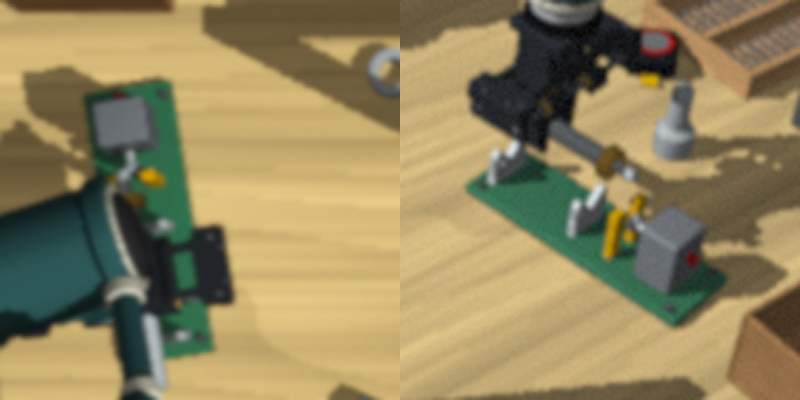

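The right half shows the spindle held above the fixture, collar at about (610,160), behind the stop and level with the V axis. The top view is half hidden by the arm. The measured offset is about 17.5 mm short of the seat and less than 1 mm sideways, so I descend.

Request:
step_arm:
  deltas:
    - [[1, 0, 20, 0, 0.1], [1, 0, 35, 0, 0.1], [1, 0, 44, 0, 0.1], [1, 0, 48, 0, 0.1], [1, 0, 50, 0, 0.1], [1, 0, 50, 0, 0.1], [1, 0, 50, 0, 0.1], [1, 0, 50, 0, 0.1]]

```text
time: 8.35
tcp_pos: [542.4, 209.2, 44.4]
tcp_rot: [-0.265, 3.129, 0.0]
ft_force: [0.5, 0.3, -4.8]
finger_gap: 0.225
grasp_force: 29.9
```

```bash
python3 go.py 543.1 208.5 39.6 99.7
```

```text
shift [-0.6 -0.8  4.8] turn -0.01 at [542.4 209.2  44.4] j [ 0.33  0.29  1.98  0.    0.87 -1.41] ft [ 0.5  0.3 -4.8] grip 29.930908977985382 0.22526186809363472 t 8.35
```

Request:
step_arm:
  deltas:
    - [[0, 0, 1, 0, 0.1], [0, 0, 2, 0, 0.1], [0, 0, 2.5, 0, 0.1], [0, 0, 3, 0, 0.1], [0, 0, 3, 0, 0.1]]

```text
time: 8.85
tcp_pos: [541.8, 209.0, 40.8]
tcp_rot: [-0.265, 3.13, 0.0]
ft_force: [-1.3, 1.2, -2.8]
finger_gap: 0.226
grasp_force: 29.9
```

Request:
step_arm:
  deltas:
    - [[0, 0, 0.5, 0, 0.1], [0, 0, 1, 0, 0.1], [0, 0, 1.5, 0, 0.1], [0, 0, 1.5, 0, 0.1], [0, 0, 1.5, 0, 0.1]]

```text
time: 9.35
tcp_pos: [542.2, 209.5, 40.1]
tcp_rot: [-0.265, 3.13, 0.001]
ft_force: [-3.5, 2.2, 5.6]
finger_gap: 0.231
grasp_force: 29.1
```

Request:
step_arm:
  deltas:
    - [[0, 0, 0, 0, 0.28], [0, 0, 0, 0, 0.34], [0, 0, 0, 0, 0.34], [0, 0, 0, 0, 0.34], [0, 0, 0, 0, 0.34]]

```text
time: 9.85
tcp_pos: [541.9, 208.8, 39.0]
tcp_rot: [0.265, -3.13, 0.0]
ft_force: [-0.1, -0.5, 0.6]
finger_gap: 0.34
grasp_force: 0.0
```

```bash
python3 go.py 543.1 208.5 39.6 99.7; python3 meas.py 3; python3 - <<'E'
import cv2,numpy as np
a=np.load("top3.npz")["px"][140:260,200:320,::-1]; b=np.load("scene3.npz")["px"][120:240,340:460,::-1]
cv2.imwrite("pics/s4.png",np.hstack([cv2.resize(x,(400,400),interpolation=2) for x in(a,b)]))
E
```

```text
shift [-1.2 -0.5 -0.6] turn -0.02 at [541.9 208.8  39. ] j [ 0.32  0.3   1.98 -0.    0.86 -1.41] ft [-0.1 -0.5  0.6] grip 0.0 0.3396608785146274 t 9.85
scene 149 toolx [-119.4   94.6] brass -105.9
  fit ax 1 [ 0.0059 -4.7729]
  fit ax 2 [ -0.0382 -21.9213]
  yellow x [-114.9 -110.5  -81.5] y [-25.7  20.8] 57
  hous x [-186.5 -144.7] y [-25.4  22.6]
  green ((-72.4649887084961, -7.330608367919922), (88.62999725341797, 281.96905517578125), 87.59339904785156)
top 136 toolx [-118.2   94.4] brass -101.8
  fit ax 1 [ 5.5000e-03 -9.7236e+00]
  fit ax 2 [ -0.0233 -17.7972]
  yellow x [-111.2 -105.8 -101.5] y [-25.   21.5] 45
  hous x [-181.8 -139.6] y [-24.8  21.7]
  green ((-70.00007629394531, -2.5083847045898438), (88.32418060302734, 279.3751220703125), 89.77210998535156)
```

View pics/s4.png

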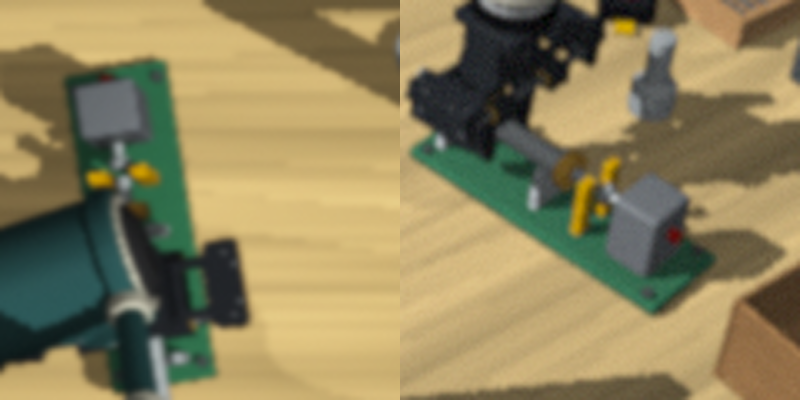

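The spindle lies in the V-blocks, with its collar (crop right, (570,168)) between the front block and the yellow stop and its nose just short of the plunger. Now I re-grip it and push.

Request:
step_arm:
  deltas:
    - [[0, 0, 0, 0, 0.28], [0, 0, 0, 0, 0.22], [0, 0, 0, 0, 0.15], [0, 0, 0, 0, 0.1], [0, 0, 0, 0, 0.1], [0, 0, 0, 0, 0.1]]
  force: 33

```text
time: 10.55
tcp_pos: [541.7, 209.9, 39.4]
tcp_rot: [-0.265, 3.13, 0.002]
ft_force: [-1.7, 5.8, 0.1]
finger_gap: 0.231
grasp_force: 32.5
```

Request:
step_arm:
  deltas:
    - [[-1, 0, 0, 0, 0.1], [-2.5, 0, 0, 0, 0.1], [-4, 0, 0, 0, 0.1], [-5.5, 0, 0, 0, 0.1], [-7, 0, 0, 0, 0.1], [-8.5, 0, 0, 0, 0.1], [-10, 0, 0, 0, 0.1], [-10, 0, 0, 0, 0.1]]

```text
time: 11.35
tcp_pos: [544.9, 210.5, 39.0]
tcp_rot: [0.264, -3.116, 0.001]
ft_force: [-19.9, 3.2, 17.1]
finger_gap: 0.231
grasp_force: 31.1
```

Request:
step_arm:
  deltas:
    - [[0, 0, -0.8, 0, 0.1], [0, 0, -1.6, 0, 0.1], [0, 0, -2.4, 0, 0.1], [0, 0, -2.4, 0, 0.1], [0, 0, -2.4, 0, 0.1]]

```text
time: 11.85
tcp_pos: [549.5, 210.2, 40.4]
tcp_rot: [0.265, -3.126, 0.001]
ft_force: [-6.4, 2.8, -1.0]
finger_gap: 0.236
grasp_force: 32.8
```

```bash
python3 go.py 541.8 209 39.6 99.7; python3 -c "
from h import *; print(robot.get_obs()['torque'])"; python3 meas.py 4; python3 - <<'E'
import cv2,numpy as np
a=np.load("top4.npz")["px"][160:230,210:280,::-1]; b=np.load("scene4.npz")["px"][140:210,370:440,::-1]
cv2.imwrite("pics/s5.png",np.hstack([cv2.resize(x,(400,400),interpolation=2) for x in(a,b)]))
E
```

```text
shift [7.8 0.1 0.8] turn -0.0 at [549.5 210.2  40.4] j [ 0.32  0.31  1.96  0.    0.87 -1.42] ft [-6.4  2.8 -1. ] grip 32.78080539777875 0.23552828944495657 t 11.85
[0.40992809 0.89502627 0.14687498]
scene 166 toolx [-118.3   96.1] brass -86.7
  fit ax 1 [ 0.0207 -4.8286]
  fit ax 2 [ -0.0283 -20.7302]
  yellow x [-107.5 -102.4  -81.3] y [-24.6  21.3] 56
  hous x [-178.5 -136. ] y [-25.6  22.8]
  green ((-64.19860076904297, -3.0798606872558594), (91.16027069091797, 282.1404724121094), 89.59294891357422)
top 140 toolx [-118.2   98.1] brass 98.3
  fit ax 1 [-0.0499 -7.1643]
  fit ax 2 [ 1.12000e-02 -2.03555e+01]
  yellow x [-103.3  -97.8  -93.5] y [-24.9 -12. ] 23
  hous x [-174.1 -132.6] y [-24.8  21.5]
  green ((-62.01531219482422, -2.4957809448242188), (88.91413879394531, 278.64501953125), 89.8187026977539)
```

View pics/s5.png

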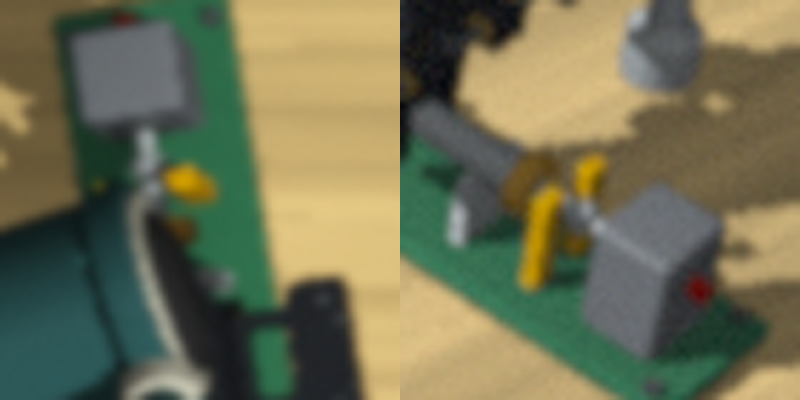

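The nose now sits in the stop's gap and has reached the plunger. The jam was friction from downward pressure, now relieved. I keep pushing in small steps.

Request:
step_arm:
  deltas:
    - [[-1, 0, -0.1, 0, 0.1], [-2, 0, -0.2, 0, 0.1], [-3, 0, -0.3, 0, 0.1], [-4, 0, -0.4, 0, 0.1], [-5, 0, -0.5, 0, 0.1], [-5, 0, -0.5, 0, 0.1], [-5, 0, -0.5, 0, 0.1]]

```text
time: 12.65
tcp_pos: [553.4, 210.9, 40.4]
tcp_rot: [0.265, -3.123, 0.002]
ft_force: [-8.2, 3.2, -0.7]
finger_gap: 0.226
grasp_force: 32.8
```

Request:
step_arm:
  deltas:
    - [[-1, 0, -0.1, 0, 0.1], [-2, 0, -0.2, 0, 0.1], [-3, 0, -0.3, 0, 0.1], [-4, 0, -0.4, 0, 0.1], [-4, 0, -0.4, 0, 0.1], [-4, 0, -0.4, 0, 0.1]]

```text
time: 13.25
tcp_pos: [556.7, 211.4, 40.4]
tcp_rot: [0.265, -3.122, 0.002]
ft_force: [-9.0, 2.8, -0.9]
finger_gap: 0.23
grasp_force: 32.8
```

Request:
step_arm:
  deltas:
    - [[-1, 0, -0.1, 0, 0.1], [-2, 0, -0.2, 0, 0.1], [-2, 0, -0.2, 0, 0.1], [-2, 0, -0.2, 0, 0.1]]

```text
time: 13.65
tcp_pos: [558.2, 211.7, 40.4]
tcp_rot: [0.265, -3.121, 0.002]
ft_force: [-9.6, 2.1, -1.6]
finger_gap: 0.23
grasp_force: 32.8
```

Request:
step_arm:
  deltas:
    - [[-1, 0, 0, 0, 0.1], [-2, 0, -0.1, 0, 0.1], [-2, 0, -0.1, 0, 0.1], [-2, 0, -0.1, 0, 0.1]]

```text
time: 14.05
tcp_pos: [559.8, 212.0, 40.5]
tcp_rot: [0.264, -3.12, 0.002]
ft_force: [-10.4, 2.1, -1.1]
finger_gap: 0.229
grasp_force: 32.8
```

Request:
step_arm:
  deltas:
    - [[-1, 0, 0, 0, 0.1], [-1.5, 0, 0, 0, 0.1], [-1.5, 0, 0, 0, 0.1], [-1.5, 0, 0, 0, 0.1]]

```text
time: 14.45
tcp_pos: [560.9, 212.2, 40.4]
tcp_rot: [0.264, -3.12, 0.002]
ft_force: [-12.2, 2.5, 0.4]
finger_gap: 0.23
grasp_force: 32.7
```

Request:
step_arm:
  deltas:
    - [[-0.5, 0, 0, 0, 0.1], [-1, 0, 0, 0, 0.1], [-1, 0, 0, 0, 0.1], [-1, 0, 0, 0, 0.1]]

```text
time: 14.85
tcp_pos: [561.1, 212.2, 40.3]
tcp_rot: [0.264, -3.118, 0.003]
ft_force: [-14.6, 2.1, 1.8]
finger_gap: 0.234
grasp_force: 32.5
```

Request:
step_arm:
  deltas:
    - [[-0.5, 0, 0, 0, 0.1], [-1, 0, 0, 0, 0.1], [-1, 0, 0, 0, 0.1], [-1, 0, 0, 0, 0.1]]

```text
time: 15.25
tcp_pos: [561.1, 212.3, 40.2]
tcp_rot: [0.264, -3.116, 0.003]
ft_force: [-16.2, 0.8, 4.5]
finger_gap: 0.229
grasp_force: 32.3
```

Request:
step_arm:
  deltas:
    - [[-0.5, 0, -0.4, 0, 0.1], [-1, 0, -0.8, 0, 0.1], [-1, 0, -0.8, 0, 0.1], [-1, 0, -0.8, 0, 0.1]]

```text
time: 15.65
tcp_pos: [561.1, 212.3, 40.3]
tcp_rot: [0.264, -3.114, 0.004]
ft_force: [-17.2, 2.1, 3.3]
finger_gap: 0.234
grasp_force: 32.5
```

Request:
step_arm:
  deltas:
    - [[-0.5, 0, -0.2, 0, 0.1], [-1, 0, -0.4, 0, 0.1], [-1, 0, -0.4, 0, 0.1], [-1, 0, -0.4, 0, 0.1]]

```text
time: 16.05
tcp_pos: [561.1, 212.3, 40.3]
tcp_rot: [0.263, -3.112, 0.004]
ft_force: [-19.7, 1.9, 2.0]
finger_gap: 0.233
grasp_force: 32.5
```

```bash
python3 go.py 541.8 209 39.6 99.7; python3 meas.py 5; python3 - <<'E'
import cv2,numpy as np
a=np.load("top5.npz")["px"][160:230,210:280,::-1]; b=np.load("scene5.npz")["px"][140:210,370:440,::-1]
cv2.imwrite("pics/s6.png",np.hstack([cv2.resize(x,(400,400),interpolation=2) for x in(a,b)]))
E
```

```text
shift [19.5  0.   1. ] turn -0.02 at [561.1 212.3  40.3] j [ 0.32  0.34  1.92  0.    0.9  -1.42] ft [-19.7   1.9   2. ] grip 32.45542846620083 0.23301877584296835 t 16.05
scene 147 toolx [-111.8   95.1] brass -84.7
  fit ax 1 [ 0.0211 -5.2942]
  fit ax 2 [-1.75000e-02 -2.10948e+01]
  yellow x [-95.1 -90.1 -81. ] y [-26.5  23.2] 60
  hous x [-166.6 -126.3] y [-26.3  22.2]
  green ((-54.60505676269531, -13.983394622802734), (88.41708374023438, 283.25244140625), 84.97265625)
top 141 toolx [-119.    98.6] brass nan
  fit ax 1 [-0.037  -7.7946]
  fit ax 2 [  0.0516 -21.9154]
  yellow x [-91.2 -86.3 -81.2] y [-25.4 -12. ] 21
  hous x [-160.9 -126. ] y [-24.4  21.8]
  green ((-50.64806365966797, -2.76629638671875), (87.5820083618164, 278.302978515625), 89.79613494873047)
  return _methods._mean(a, axis=axis, dtype=dtype,
  ret = ret.dtype.type(ret / rcount)
```

View pics/s6.png

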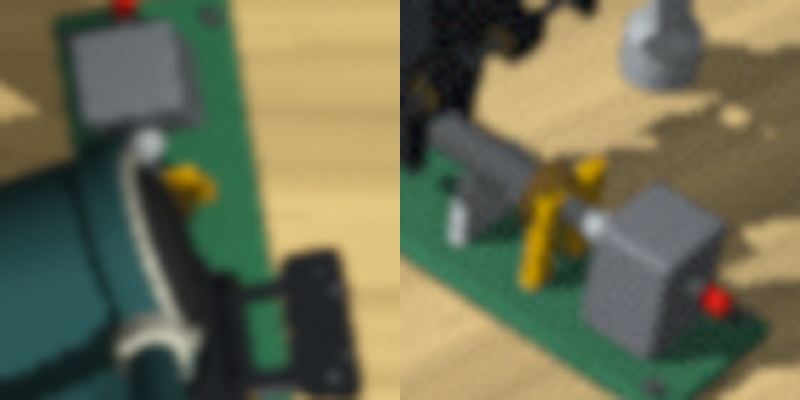

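The picture shows the collar against the yellow stop at (550,190) and the red rod end pushed out at (717,300). The position held still while the force rose from 12 to 20 N, which puts roughly 7 N on the stop. I check that it stays steady, then hand in.

Request:
step_arm:
  deltas:
    - [[0, 0, 0, 0, 0.1], [0, 0, 0, 0, 0.1], [0, 0, 0, 0, 0.1], [0, 0, 0, 0, 0.1], [0, 0, 0, 0, 0.1]]

```text
time: 16.65
tcp_pos: [561.0, 212.3, 40.3]
tcp_rot: [0.264, -3.112, 0.004]
ft_force: [-19.9, 1.1, 2.3]
finger_gap: 0.231
grasp_force: 32.5
```

```bash
python3 -c "
from h import *
o=robot.get_obs(); print(o['tcp_pos'],o['ft_force'],o['grasp_force'])
print(robot.hand_in() if abs(o['tcp_pos'][0]-561.1)<1 and -23<o['ft_force'][0]<-17 else 'check')"
```

```text
[561.02018392 212.28106446  40.26497213] [-19.90582868   1.0761891    2.27985533] 32.458378840237856
the job is handed in; nothing more can be done
None
```

I handed the job in at about 17 s with the brass-collared spindle in the V-blocks, its collar held against the yellow stop at a 32 N grip with roughly 7 N (estimated) on the stop; `hand_in()` returned no verdict.

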